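# Feel along the plugs of a curved rail

### The arm

A 7-joint arm with a two-finger parallel gripper is mounted at the origin on the work surface. World frame = base frame: x ahead of the robot, y to its left, z up, the work surface at z = 0. Lengths are in mm, angles in rad, forces in N, time in s.
With the tool pointing down it reaches from about 400 to 875 mm from the base axis. Payload 4.4 kg.
Tool frame: the origin (TCP) lies at the very end of the fingers, on their centre line; the grasp point (between the pads) lies manip.grip_point_offset behind it (manip.grip_point_offset is the distance from the TCP to the grasp point, in mm); z points along the fingers, y is the line along which they close (so a half turn about z gives the same grasp; the last joint's range is limited). The gripper opens to 85 mm and grips with 20 to 120 N. Pads are 22 mm wide; open, the fingers measure 114 mm over their backs; the gripper's body (76 mm by 85 mm) begins 54 mm behind the grasp point. The pads swing forward as they close: fully open they stand 13 mm farther back than shut.
Start: joints at [-1.328, 0.628, 0.038, 1.517, -0.027, 0.996, -0.02], TCP at [197.521, 619.276, 231.313] pointing down, gripper open.
Joint ranges: [-3.06, 3.06], [-0.37, 2.12], [-1.25, 1.32], [0.18, 2.47], [-1.1, 4.24], [0.23, 1.98], [-2.94, 2.94]. Speed limits (rad/s): [2.57, 2.57, 3.14, 3.14, 3.14, 3.14, 3.14].

### API

Orientations are given as a unit quaternion [x, y, z, w].
In Python, from station import monitor, vision, manip, finder gives the robot as it stands.
- The arm moves only by the tool apply_moves, never from a script. Its argument "increments" is a list of rows, each an object of numbers: "x", "y", "z": the shift along the tool's x, y, z in m; "rx", "ry", "rz": the turn, a rotation vector about the tool's x, y, z in degrees; "hand": the opening, from 0 (shut) to 1 (fully open). A call has 1 to 20 rows; each row shifts and turns the commanded pose from where the row before left it, along the tool's axes as they then stand; what a row does not reach is not made up. A row lasts 1/12 s, in which the tool goes at most 41.7 mm and 7.16 degrees, less where a joint would pass 70% of its speed; a pose out of reach is approached as far as the arm can. A call with a gripper value outside its range is refused whole. The fingers move at their own pace and stop on an object; "force" is the grip in N (left out, the last holds). Time passes only in rows, so rows that do not move let the fingers close. It gives the time, the measured TCP pose, the force, the opening and the grip force at its end, in the units of the state.
- monitor.get_state(): the state, without advancing time (a new reading comes with each control period).
- vision.snapshot(name): name is "scene" or "top" or "wrist"; returns the picture (480x640x3 uint8, blue, green, red); there is no depth.
- vision.camera_info(name): a dict with "fx", "fy", "cx", "cy" (pixels), "k1" (the pictures are not rectified: a ray, as slopes to the right and down, at radius r is drawn at 1 + k1 r^2 times it, then the intrinsics apply), "extrinsics" (4x4, takes a point from camera to world coordinates). Camera axes: x right, y down, z forward; pixel columns grow to the right and rows downward; lengths in mm; the calibration is good to about 2 mm. A picture is of the moment at which its call begins: read the wrist's pose just before it. camera_info takes no time and is no camera call; for the wrist camera it gives the pose at the moment of the call.
- manip.job_done(): hands the job in; it is judged then, once.
Trained networks look in the newest picture that a camera, given by its name, has taken for a name from the list of things; names that differ only in an ending like _2 or _b are one class to them, and where a whole thing is asked for, a point or a joint stands for the part that bears it (a point fixed in the world has none). Each returns a list of dicts, best first, with "p" (0 to 1); they miss things now and then, are a little off and sometimes report something else, mostly with a low value. They report only what shows in the picture. A call takes as long as a camera call.
- finder.regions_of(camera, query): "pixels" (480x640 bool, what is visible of it) and "xy" ([column, row] in pixels, amid what is visible of it).
The state is a dict: "time": time; "qpos": joint angles; "qvel": joint speeds; "joint_efforts": joint torques, N m; "tcp_pos": TCP position; "ee_rot": TCP orientation; "force": force on the tool from outside, world axes, zero at the start; "ft_torque": the same for the moment, N m; "opening": finger opening in mm; "grasp_force": force on a finger pad.
Only numpy, scipy, OpenCV 4.12 (cv2) and the standard library are available. Lean on these libraries where they do the work, as an engineer would, in place of code of your own. Each camera call takes 0.05 s, during which the arm holds its last target. There are 200 camera calls.

### The job

Check the glued plugs of the curved rail by feel: with the gripper shut, come down on the plug at the red disc's end and run the fingertips lightly along the curve, touching all five dark plugs in order and staying on the wood, or within 2 cm of it, all the way to the plug at the blue disc's end. Finish while still holding the fingertips at rest on that last plug, pressing lightly. Only touch: do not press hard, grip, lift or tip the rail, and leave everything else standing where it is.

Things in the scene. Friction and masses are not known exactly. Their poses are not given: they have to be found in the camera images.
- cradle: fixed grey board 155 x 400 x 12 mm (x, y, z) lying on the table. Origin on the table surface, 22.5 mm towards +x of the board's centre; z up; y along the chord of the row of plugs, whose middle bulges to +x. Six wooden posts (12 mm thick, tops 14 mm below the rail's top) keep the rail from sliding sideways, 1.5 mm play
- rail: loose pale wooden rail, about 0.55 kg, an arc of 220 mm radius in plan, 286 mm long, 40 mm wide, 30 mm thick, flat on two sprung rests under its end plugs; top 60 mm above the table. Origin on its underside plane, axes as the cradle's. Pressed down it yields after about 2 N by 2 mm per N at an end plug, after 5 N by 1 mm per N at the middle, 12 mm at most
- red_disc: flat red disc, 30 mm diameter, 6 mm thick, fixed on the cradle's board beyond one end of the rail: marks the starting end. Origin under its centre. Either end may be the red one
- blue_disc: flat blue disc, same size, beyond the other end of the rail: marks the finishing end
- plug0: dark wooden domed plug number 0 of 5, counted from the cradle's -y end to its +y end: glued in the rail, dome 17 mm wide standing 2.5 mm above the rail's flat top. Origin at the top of the dome (62.5 mm above the table at rest), z up. The plugs lie on the rail's centre line, 55 mm apart along the arc of 220 mm radius; plug 2 is the middle one
- plug1: dark wooden domed plug number 1 of 5, counted from the cradle's -y end to its +y end: glued in the rail, dome 17 mm wide standing 2.5 mm above the rail's flat top. Origin at the top of the dome (62.5 mm above the table at rest), z up. The plugs lie on the rail's centre line, 55 mm apart along the arc of 220 mm radius; plug 2 is the middle one
- plug2: dark wooden domed plug number 2 of 5, counted from the cradle's -y end to its +y end: glued in the rail, dome 17 mm wide standing 2.5 mm above the rail's flat top. Origin at the top of the dome (62.5 mm above the table at rest), z up. The plugs lie on the rail's centre line, 55 mm apart along the arc of 220 mm radius; plug 2 is the middle one
- plug3: dark wooden domed plug number 3 of 5, counted from the cradle's -y end to its +y end: glued in the rail, dome 17 mm wide standing 2.5 mm above the rail's flat top. Origin at the top of the dome (62.5 mm above the table at rest), z up. The plugs lie on the rail's centre line, 55 mm apart along the arc of 220 mm radius; plug 2 is the middle one
- plug4: dark wooden domed plug number 4 of 5, counted from the cradle's -y end to its +y end: glued in the rail, dome 17 mm wide standing 2.5 mm above the rail's flat top. Origin at the top of the dome (62.5 mm above the table at rest), z up. The plugs lie on the rail's centre line, 55 mm apart along the arc of 220 mm radius; plug 2 is the middle one
- turned_knob: small turned wooden knob, 38 mm wide, 57 mm tall, standing loose on the cradle's board, 65 mm to the robot's side of the row's middle (cradle -x); bystander, leave alone. Origin at the centre of its underside
- dowel_offcut: loose dowel offcut, 24 mm diameter, 28 mm tall, standing on the cradle's board near its -x edge; bystander, leave alone. Origin at the centre of its underside
- doll_blank: loose wooden doll blank, 64 mm wide, 145 mm tall, to the left of the work; bystander. Origin at the centre of its underside
- turned_pot: loose reddish turned pot, 88 mm wide, 84 mm tall, to the left of the work; bystander. Origin at the centre of its underside
- wax_jar: loose jar, 70 mm wide, 75 mm tall, to the right of the work; bystander. Origin at the centre of its underside
- chisel: loose hand tool with a wooden handle, 240 mm long, lying on the table to the left; bystander
- sanding_block: loose cork block 100 x 60 x 35 mm, to the right of the work; bystander. Origin at the centre of its underside

How it is judged (in metres and radians):
On the way, in this order (a step that is already met when the one before it is completed fails the run):
1. the fingertips touch the first plug, counted from the red disc (over 0.3 N) (((y of red_disc in the frame of cradle below 0 m and contact force between the fingers and plug0 above 0.3 N) or (y of red_disc in the frame of cradle above 0 m and contact force between the fingers and plug4 above 0.3 N))), for 0.05 s.
2. the fingertips touch the second plug, counted from the red disc (over 0.3 N) (((y of red_disc in the frame of cradle below 0 m and contact force between the fingers and plug1 above 0.3 N) or (y of red_disc in the frame of cradle above 0 m and contact force between the fingers and plug3 above 0.3 N))), for 0.05 s.
3. the fingertips touch the third plug, counted from the red disc (over 0.3 N) (((y of red_disc in the frame of cradle below 0 m and contact force between the fingers and plug2 above 0.3 N) or (y of red_disc in the frame of cradle above 0 m and contact force between the fingers and plug2 above 0.3 N))), for 0.05 s.
4. the fingertips touch the fourth plug, counted from the red disc (over 0.3 N) (((y of red_disc in the frame of cradle below 0 m and contact force between the fingers and plug3 above 0.3 N) or (y of red_disc in the frame of cradle above 0 m and contact force between the fingers and plug1 above 0.3 N))), for 0.05 s.
5. the fingertips touch the last plug, counted from the red disc (over 0.3 N) (((y of red_disc in the frame of cradle below 0 m and contact force between the fingers and plug4 above 0.3 N) or (y of red_disc in the frame of cradle above 0 m and contact force between the fingers and plug0 above 0.3 N))), for 0.05 s.
At the end, for the whole second after the job is handed in: The fingertips rest on the plug at the blue disc's end with 0.3 to 15 N, the rail lies still in its cradle (moved less than 20 mm, not raised over 4 mm, slower than 20 mm/s), and every bystander is within 15 mm of where it stood (((y of red_disc in the frame of cradle below 0 m and contact force between the fingers and plug4 between 0.3 and 15 N) or (y of red_disc in the frame of cradle above 0 m and contact force between the fingers and plug0 between 0.3 and 15 N)) and distance of rail from where it was at the start of the episode below 0.02 m and z of rail in the frame of cradle below 0.034 m and linear speed of rail below 0.02 m/s and distance of each of turned_knob, dowel_offcut, doll_blank, turned_pot, wax_jar, chisel, sanding_block from where it was at the start of the episode below 0.015 m); the arm keeps its last pose, push and grip.
It fails at once if the rail or a plug is pressed hard (over 20 N) (contact force between any of the fingers, the arm and rail above 20 N).
It fails at once if the rail is lifted (more than 6 mm) or tipped (z of rail in the frame of cradle above 0.036 m or angle between rail's own z axis and vertical above 0.12 rad).
It fails at once if the fingertips are raised off the row midway (held 26 to 50 mm above one of the three middle plugs) ((horizontal distance between the grasp point and plug1 below 0.02 m and z of the grasp point in the frame of rail between 0.078 and 0.102 m) or (horizontal distance between the grasp point and plug2 below 0.02 m and z of the grasp point in the frame of rail between 0.078 and 0.102 m) or (horizontal distance between the grasp point and plug3 below 0.02 m and z of the grasp point in the frame of rail between 0.078 and 0.102 m)).
It fails at once if a bystander is moved, lifted or knocked (more than 15 mm) (distance of any of turned_knob, dowel_offcut, doll_blank, turned_pot, wax_jar, chisel, sanding_block from where it was at the start of the episode above 0.015 m).
It also fails if it takes over 45 s, if anything falls off the work surface, if the arm or the gripper's body presses on something with over 40 N, if the wrist force passes 120 N, or if a joint passes its speed limit or range.

## Working session

There is one attempt and no reset: what is moved stays moved. The work goes in short steps, Python scripts to look and compute and a tool call to move; the robot and the scene stay as the last step left them, time stands still between calls to the robot, and variables do not carry over. Pictures are saved under pics/ and viewed, at most 10 in all, crops included, and the job is handed in when it is done.

Besides the shell and the picture viewer there is one more tool, called as a command line: name --argument value ..., lists and objects as JSON in quotes. apply_moves: Moves the arm, as the interface text tells. Its arguments: {"type":"object","properties":{"increments":{"type":"array","items":{"type":"object","properties":{"x":{"type":"number"},"y":{"type":"number"},"z":{"type":"number"},"rx":{"type":"number"},"ry":{"type":"number"},"rz":{"type":"number"},"hand":{"type":"number"}}}},"force":{"type":"number"}},"required":["increments"]}

```bash
ls; mkdir -p pics
cat > h.py <<'E'
import numpy as np, cv2
from station import monitor, vision, manip, finder
def ray(ci,uv):
    K=np.array([[ci['fx'],0,ci['cx']],[0,ci['fy'],ci['cy']],[0,0,1.]])
    d=np.array([(uv[0]-ci['cx'])/ci['fx'],(uv[1]-ci['cy'])/ci['fy']]); s=d.copy()
    for _ in range(20): s=d/(1+ci['k1']*(s@s))
    T=np.array(ci['extrinsics']); return T[:3,3],T[:3,:3]@np.array([s[0],s[1],1])
def atz(ci,uv,z):
    o,d=ray(ci,uv); return o+d*(z-o[2])/d[2]
def tri(rs):
    A=0;b=0
    for o,d in rs:
        d=d/np.linalg.norm(d);P=np.eye(3)-np.outer(d,d);A=A+P;b=b+P@o
    return np.linalg.solve(A,b)
E
python3 - <<'E'
from h import *
s=monitor.get_state();print(s['tcp_pos'],s['ee_rot'],s['force'],s['opening'],manip.grip_point_offset)
for c in ('scene','top'):
    im=vision.snapshot(c);cv2.imwrite(f'pics/{c}0.png',im);ci=vision.camera_info(c)
    print(c,np.round(np.array(ci['extrinsics'])[:3,3]))
    for q,z in (('plug0',62.5),('red_disc',18),('blue_disc',18),('turned_knob',40),('dowel_offcut',40),('rail',60)):
        for r in finder.regions_of(c,q)[:7]:
            print(q,round(r['p'],2),np.round(r['xy'],1),np.round(atz(ci,r['xy'],z)),r['pixels'].sum())
E
```

```text
pics
[197.31675766 618.68401974 230.40128444] [ 1.53780182e-01  9.88104645e-01 -9.19942019e-04 -1.39322276e-04] [ 0.09484379 -0.03411985  0.03976911] 85.32252431588897 18.700000000000003
scene [1003. -587.  794.]
red_disc 0.59 [228.  302.1] [ 477. -226.   18.] 109
blue_disc 0.2 [161.5 385. ] [ 516. -439.   18.] 1833
turned_knob 0.77 [289.9 263.3] [528. -71.  40.] 330
dowel_offcut 0.64 [308.6 249.7] [536. -10.  40.] 104
rail 0.95 [302.7 285.5] [ 604. -119.   60.] 2712
top [ 353.   21. 1428.]
plug0 0.48 [144.8 238.7] [505. 480.  62.] 649
plug0 0.24 [341.8 222.6] [552. -84.  62.] 4947
blue_disc 0.49 [176.  266.7] [428. 400.  18.] 299
blue_disc 0.37 [283.8 211.6] [592.  85.  18.] 59
turned_knob 0.65 [337.5 232.9] [525. -73.  40.] 125
dowel_offcut 0.38 [309.8 231. ] [531.   8.  40.] 61
rail 0.81 [341.7 210.3] [589. -84.  60.] 1464
```

Run:
```python
import cv2
a=cv2.imread('pics/top0.png')[150:300,250:430];cv2.imwrite('pics/topc.png',cv2.resize(a,None,fx=4,fy=4,interpolation=2))
a=cv2.imread('pics/scene0.png')[200:360,180:380];cv2.imwrite('pics/scenec.png',cv2.resize(a,None,fx=3.75,fy=3.75,interpolation=2)[:600])
```

```text
(no output)
```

View pics/topc.png

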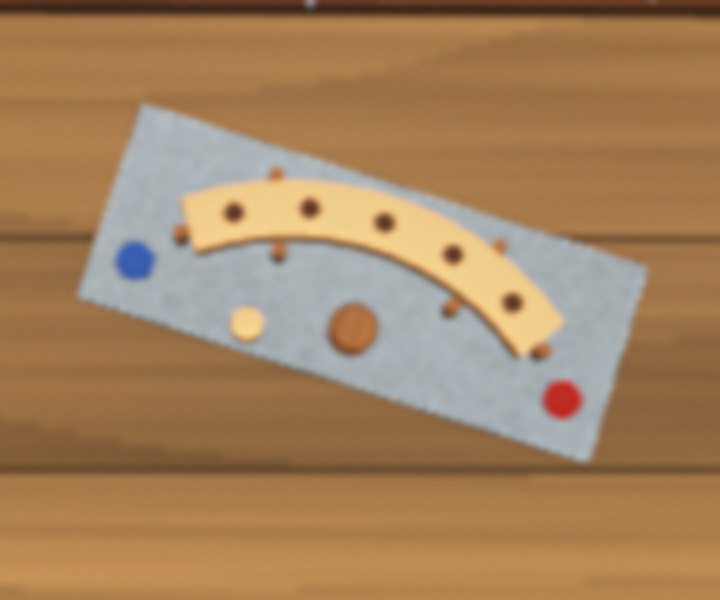

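View pics/scenec.png

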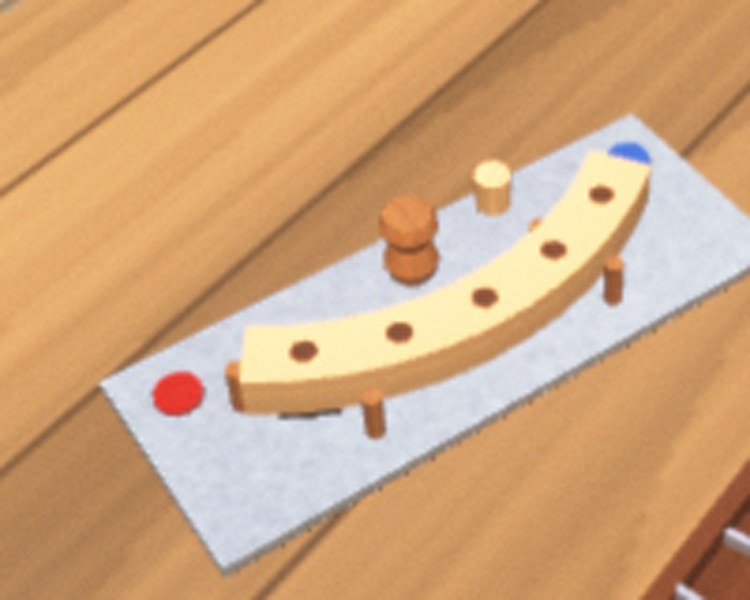

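Both pictures agree. The red disc, at crop (562,399) in the top view, is at the cradle's −y end by plug0, and the blue disc (135,260) is at the +y end. The five plugs are clearly visible in both views.

```bash
cat > fit.py <<'E'
from h import *
from scipy.optimize import least_squares
def model(p):
    x0,y0,a=p; t=(np.arange(5)-2)*55/220
    c,s=np.cos(a),np.sin(a); L=np.c_[220*np.cos(t)-220,220*np.sin(t)]
    return L@np.array([[c,s],[-s,c]])+[x0,y0]
def fit(P):
    r=least_squares(lambda p:(model(p)-P).ravel(),[P[2,0],P[2,1],-.25]); return r.x,np.abs(r.fun).max()
E
python3 - <<'E'
from fit import *
T=np.array([(513,302),(453,254),(385,222),(310,208),(233,212)])/4+[250,150]-.4
S=np.array([(303,350),(400,332),(485,297),(554,249),(601,194)])/3.75+[180,200]-.4
ct,cs=vision.camera_info('top'),vision.camera_info('scene')
tr=np.array([tri([ray(ct,t),ray(cs,s)]) for t,s in zip(T,S)]);print(np.round(tr,1))
for n,P in (('top',np.array([atz(ct,t,62) for t in T])),('sc',np.array([atz(cs,t,62) for t in S])),('tri',tr)):
    p,e=fit(P[:,:2]);print(n,np.round(p,3),round(e,1));print(np.round(model(p),1).tolist())
from scipy.spatial.transform import Rotation as R
print(R.from_quat(monitor.get_state()['ee_rot']).as_matrix().round(4))
print(np.round(np.array(vision.camera_info('wrist')['extrinsics']),2))
E
```

```text
[[ 545.2 -188.2   61.5]
 [ 580.3 -145.2   60.5]
 [ 603.6  -96.1   60.9]
 [ 613.8  -41.9   60.7]
 [ 610.3   13.4   59.9]]
top [ 6.03564e+02 -9.53930e+01 -3.13000e-01] 0.7
[[545.5, -187.4], [580.3, -145.1], [603.6, -95.4], [613.8, -41.5], [610.4, 13.2]]
sc [ 6.03942e+02 -9.70180e+01 -3.16000e-01] 0.6
[[545.6, -188.9], [580.5, -146.6], [603.9, -97.0], [614.4, -43.2], [611.1, 11.6]]
tri [ 6.03504e+02 -9.57500e+01 -3.13000e-01] 0.5
[[545.4, -187.8], [580.3, -145.4], [603.5, -95.8], [613.7, -41.9], [610.3, 12.9]]
[[-9.527e-01  3.040e-01 -0.000e+00]
 [ 3.040e-01  9.527e-01  1.000e-04]
 [ 1.000e-04  1.000e-04 -1.000e+00]]
[[ 3.0000e-01  9.2000e-01  2.5000e-01  1.3374e+02]
 [ 9.5000e-01 -2.9000e-01 -8.0000e-02  6.3976e+02]
 [-0.0000e+00  2.6000e-01 -9.6000e-01  3.7352e+02]
 [ 0.0000e+00  0.0000e+00  0.0000e+00  1.0000e+00]]
```

apply_moves --increments '[{"x": -0.0275,"y": -0.015,"hand": 0},{"x": -0.0275,"y": -0.015,"hand": 0},{"x": -0.0275,"y": -0.015,"hand": 0},{"x": -0.0275,"y": -0.015,"hand": 0},{"x": -0.0275,"y": -0.015,"hand": 0},{"x": -0.0275,"y": -0.015,"hand": 0},{"x": -0.0275,"y": -0.015,"hand": 0},{"x": -0.0275,"y": -0.015,"hand": 0},{"x": -0.0275,"y": -0.015,"hand": 0},{"x": -0.0275,"y": -0.015,"hand": 0},{"x": -0.0275,"y": -0.015,"hand": 0},{"x": -0.0275,"y": -0.015,"hand": 0},{"x": -0.0275,"y": -0.015,"hand": 0},{"x": -0.0275,"y": -0.015,"hand": 0}]' --force 20

```text
validation failed for argument at $.in...
```

apply_moves --increments '[{"x": -0.012,"y": -0.03},{"x": -0.012,"y": -0.03},{"x": -0.012,"y": -0.03},{"x": -0.012,"y": -0.03},{"x": -0.012,"y": -0.03},{"x": -0.012,"y": -0.03},{"x": -0.012,"y": -0.03},{"x": -0.012,"y": -0.03},{"x": -0.012,"y": -0.03},{"x": -0.012,"y": -0.03},{"x": -0.012,"y": -0.03},{"x": -0.012,"y": -0.03},{"x": -0.012,"y": -0.03},{"x": -0.012,"y": -0.03},{"x": -0.005,"y": -0.01},{"x": 0},{"x": 0}]'

```text
validation failed for argument at $.in...
```

apply_moves --increments '[{"x": -0.0275,"y": -0.015,"z": 0,"rx": 0,"ry": 0,"rz": 0,"hand": 0}]' --force 20

```text
time: 0.78
tcp_pos: [212.5, 601.3, 231.1]
ee_rot: [0.149, 0.989, 0.002, -0.003]
force: [-0.4, 1.7, -0.2]
opening: 75.4
grasp_force: 0.0
```

apply_moves --increments '[{"x": -0.0275,"y": -0.015,"z": 0,"rx": 0,"ry": 0,"rz": 0,"hand": 0},{"x": -0.0275,"y": -0.015,"z": 0,"rx": 0,"ry": 0,"rz": 0,"hand": 0},{"x": -0.0275,"y": -0.015,"z": 0,"rx": 0,"ry": 0,"rz": 0,"hand": 0},{"x": -0.0275,"y": -0.015,"z": 0,"rx": 0,"ry": 0,"rz": 0,"hand": 0},{"x": -0.0275,"y": -0.015,"z": 0,"rx": 0,"ry": 0,"rz": 0,"hand": 0},{"x": -0.0275,"y": -0.015,"z": 0,"rx": 0,"ry": 0,"rz": 0,"hand": 0},{"x": -0.0275,"y": -0.015,"z": 0,"rx": 0,"ry": 0,"rz": 0,"hand": 0},{"x": -0.0275,"y": -0.015,"z": 0,"rx": 0,"ry": 0,"rz": 0,"hand": 0},{"x": -0.0275,"y": -0.015,"z": 0,"rx": 0,"ry": 0,"rz": 0,"hand": 0},{"x": -0.0275,"y": -0.015,"z": 0,"rx": 0,"ry": 0,"rz": 0,"hand": 0},{"x": -0.0275,"y": -0.015,"z": 0,"rx": 0,"ry": 0,"rz": 0,"hand": 0},{"x": -0.0275,"y": -0.015,"z": 0,"rx": 0,"ry": 0,"rz": 0,"hand": 0},{"x": -0.0275,"y": -0.015,"z": 0,"rx": 0,"ry": 0,"rz": 0,"hand": 0}]'

```text
time: 1.87
tcp_pos: [501.5, 301.0, 231.5]
ee_rot: [0.154, 0.988, 0.0, 0.0]
force: [0.2, -0.3, 0.2]
opening: 0.2
grasp_force: 0.0
```

apply_moves --increments '[{"x": -0.012,"y": -0.03,"z": 0,"rx": 0,"ry": 0,"rz": 0,"hand": 0},{"x": -0.012,"y": -0.03,"z": 0,"rx": 0,"ry": 0,"rz": 0,"hand": 0},{"x": -0.012,"y": -0.03,"z": 0,"rx": 0,"ry": 0,"rz": 0,"hand": 0},{"x": -0.012,"y": -0.03,"z": 0,"rx": 0,"ry": 0,"rz": 0,"hand": 0},{"x": -0.012,"y": -0.03,"z": 0,"rx": 0,"ry": 0,"rz": 0,"hand": 0},{"x": -0.012,"y": -0.03,"z": 0,"rx": 0,"ry": 0,"rz": 0,"hand": 0},{"x": -0.012,"y": -0.03,"z": 0,"rx": 0,"ry": 0,"rz": 0,"hand": 0},{"x": -0.012,"y": -0.03,"z": 0,"rx": 0,"ry": 0,"rz": 0,"hand": 0},{"x": -0.012,"y": -0.03,"z": 0,"rx": 0,"ry": 0,"rz": 0,"hand": 0},{"x": -0.012,"y": -0.03,"z": 0,"rx": 0,"ry": 0,"rz": 0,"hand": 0},{"x": -0.012,"y": -0.03,"z": 0,"rx": 0,"ry": 0,"rz": 0,"hand": 0},{"x": 0,"y": 0,"z": 0,"rx": 0,"ry": 0,"rz": 0,"hand": 0},{"x": 0,"y": 0,"z": 0,"rx": 0,"ry": 0,"rz": 0,"hand": 0},{"x": 0,"y": 0,"z": 0,"rx": 0,"ry": 0,"rz": 0,"hand": 0}]'

```text
time: 3.03
tcp_pos: [526.0, -51.7, 231.3]
ee_rot: [0.154, 0.988, 0.0, -0.0]
force: [-0.5, -0.4, 0.0]
opening: 0.3
grasp_force: 0.0
```

Run:
```python
from h import *
s=monitor.get_state();print(s['tcp_pos'],s['ee_rot'],s['force'],s['opening'])
ci=vision.camera_info('wrist');im=vision.snapshot('wrist');cv2.imwrite('pics/w1.png',im)
np.save('w1.npy',np.array(ci['extrinsics']))
for r in finder.regions_of('wrist','plug0'): print(round(r['p'],2),np.round(r['xy'],1),np.round(atz(ci,r['xy'],62),1),r['pixels'].sum())
```

```text
[525.95595366 -51.68744161 231.3312081 ] [ 1.53792784e-01  9.88103036e-01  4.11043415e-04 -4.09302154e-05] [-0.52325981 -0.4364308   0.00789622] 0.30130270573079304
0.56 [182.1 276.5] [ 544.1 -184.5   62. ] 212
0.54 [241.7 299.5] [ 580.6 -142.1   62. ] 216
0.51 [419.2 275.6] [606.7  14.2  62. ] 232
0.15 [266.9 274.9] [ 565.3 -112.6   62. ] 13627
```

View pics/w1.png

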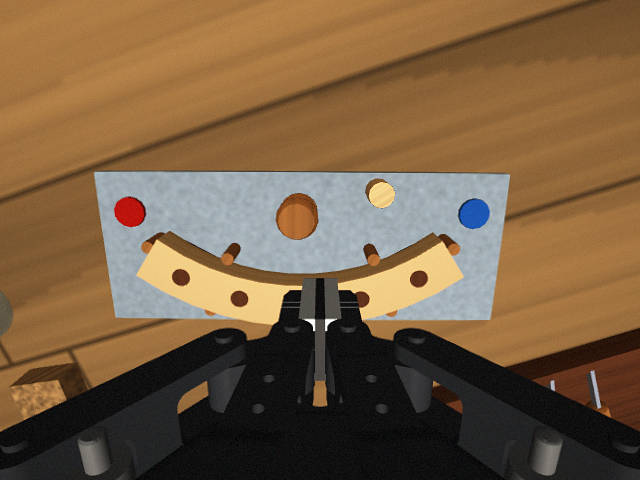

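The wrist view shows plugs at (181,277), (239,298), (361,299) and (419,279), matching the earlier fit to within about 3 mm. Next I go over plug0 and descend.

apply_moves --increments '[{"x": -0.0147,"y": -0.0306,"z": 0,"rx": 0,"ry": 0,"rz": 0,"hand": 0},{"x": -0.0147,"y": -0.0306,"z": 0,"rx": 0,"ry": 0,"rz": 0,"hand": 0},{"x": -0.0147,"y": -0.0306,"z": 0,"rx": 0,"ry": 0,"rz": 0,"hand": 0},{"x": -0.0147,"y": -0.0306,"z": 0,"rx": 0,"ry": 0,"rz": 0,"hand": 0},{"x": 0,"y": 0,"z": 0.03,"rx": 0,"ry": 0,"rz": 0,"hand": 0},{"x": 0,"y": 0,"z": 0.03,"rx": 0,"ry": 0,"rz": 0,"hand": 0},{"x": 0,"y": 0,"z": 0.03,"rx": 0,"ry": 0,"rz": 0,"hand": 0},{"x": 0,"y": 0,"z": 0.03,"rx": 0,"ry": 0,"rz": 0,"hand": 0},{"x": 0,"y": 0,"z": 0.02,"rx": 0,"ry": 0,"rz": 0,"hand": 0},{"x": 0,"y": 0,"z": 0.015,"rx": 0,"ry": 0,"rz": 0,"hand": 0},{"x": 0,"y": 0,"z": 0,"rx": 0,"ry": 0,"rz": 0,"hand": 0},{"x": 0,"y": 0,"z": 0,"rx": 0,"ry": 0,"rz": 0,"hand": 0},{"x": 0,"y": 0,"z": 0,"rx": 0,"ry": 0,"rz": 0,"hand": 0}]'

```text
time: 4.22
tcp_pos: [545.8, -186.1, 77.2]
ee_rot: [0.153, 0.988, 0.0, 0.001]
force: [0.2, -0.2, -0.3]
opening: -0.1
grasp_force: 0.0
```

Run:
```python
from h import *
s=monitor.get_state();print(s['tcp_pos'],s['ee_rot'],s['force'])
ci=vision.camera_info('wrist');im=vision.snapshot('wrist');cv2.imwrite('pics/w2.png',im)
for r in finder.regions_of('wrist','plug0'): print(round(r['p'],2),np.round(r['xy'],1),np.round(atz(ci,r['xy'],62),1),r['pixels'].sum())
```

```text
[ 545.80114409 -186.13351169   77.21110461] [1.53126750e-01 9.88206246e-01 5.20249383e-05 7.81676409e-04] [ 0.18865264 -0.23863251 -0.31339805]
0.87 [315.7 270.6] [ 538.8 -185.7   62. ] 352
0.67 [428.1 319.8] [ 577.5 -144.    62. ] 685
0.6 [537.9 332.8] [600.4 -96.   62. ] 788
0.55 [638.3 325.1] [612.1 -48.4  62. ] 121
```

View pics/w2.png

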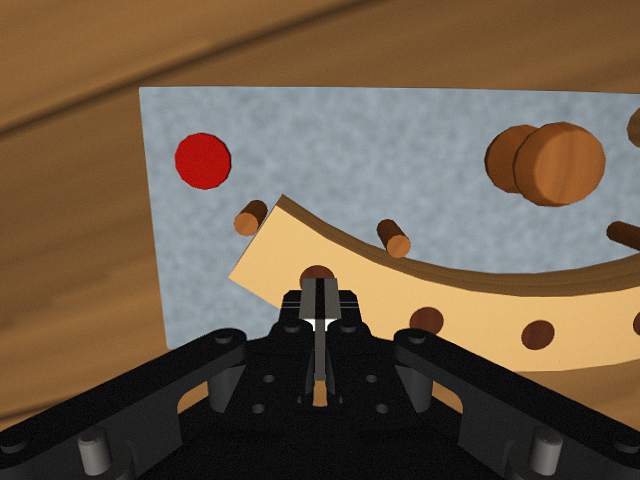

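The gripper is centred over plug0, which shows at (317,272) just ahead of the fingertips. Now down gently.

apply_moves --increments '[{"x": 0.0014,"y": -0.0014,"z": 0.006,"rx": 0,"ry": 0,"rz": 0,"hand": 0},{"x": 0,"y": 0,"z": 0.004,"rx": 0,"ry": 0,"rz": 0,"hand": 0},{"x": 0,"y": 0,"z": 0.002,"rx": 0,"ry": 0,"rz": 0,"hand": 0},{"x": 0,"y": 0,"z": 0.001,"rx": 0,"ry": 0,"rz": 0,"hand": 0},{"x": 0,"y": 0,"z": 0.001,"rx": 0,"ry": 0,"rz": 0,"hand": 0},{"x": 0,"y": 0,"z": 0,"rx": 0,"ry": 0,"rz": 0,"hand": 0}]'

```text
time: 4.82
tcp_pos: [542.9, -187.8, 62.3]
ee_rot: [0.154, 0.988, 0.0, -0.0]
force: [-2.3, 0.8, 2.0]
opening: -0.1
grasp_force: 1.5
```

apply_moves --increments '[{"x": 0,"y": 0,"z": 0.001,"rx": 0,"ry": 0,"rz": 0,"hand": 0},{"x": 0,"y": 0,"z": 0,"rx": 0,"ry": 0,"rz": 0,"hand": 0},{"x": 0,"y": 0,"z": 0,"rx": 0,"ry": 0,"rz": 0,"hand": 0}]'

```text
time: 5.07
tcp_pos: [542.9, -187.8, 61.5]
ee_rot: [0.154, 0.988, -0.0, -0.0]
force: [-1.6, 0.4, 3.4]
opening: -0.0
grasp_force: 1.9
```

apply_moves --increments '[{"x": -0.0023,"y": 0.0052,"z": 0,"rx": 0,"ry": 0,"rz": 0,"hand": 0},{"x": -0.0023,"y": 0.0052,"z": 0,"rx": 0,"ry": 0,"rz": 0,"hand": 0},{"x": -0.0023,"y": 0.0052,"z": 0,"rx": 0,"ry": 0,"rz": 0,"hand": 0},{"x": -0.0023,"y": 0.0052,"z": 0,"rx": 0,"ry": 0,"rz": 0,"hand": 0},{"x": -0.0023,"y": 0.0052,"z": 0,"rx": 0,"ry": 0,"rz": 0,"hand": 0},{"x": -0.0021,"y": 0.0052,"z": 0,"rx": 0,"ry": 0,"rz": 0,"hand": 0},{"x": -0.0021,"y": 0.0052,"z": 0,"rx": 0,"ry": 0,"rz": 0,"hand": 0},{"x": -0.0019,"y": 0.0052,"z": 0,"rx": 0,"ry": 0,"rz": 0,"hand": 0},{"x": -0.0019,"y": 0.0052,"z": 0,"rx": 0,"ry": 0,"rz": 0,"hand": 0},{"x": -0.0018,"y": 0.0052,"z": 0,"rx": 0,"ry": 0,"rz": 0,"hand": 0},{"x": 0,"y": 0,"z": 0,"rx": 0,"ry": 0,"rz": 0,"hand": 0},{"x": 0,"y": 0,"z": 0,"rx": 0,"ry": 0,"rz": 0,"hand": 0}]'

```text
time: 6.07
tcp_pos: [579.9, -144.7, 61.9]
ee_rot: [0.154, 0.988, -0.0, 0.001]
force: [-0.2, -0.4, 4.5]
opening: -0.3
grasp_force: 2.3
```

apply_moves --increments '[{"x": -0.0009,"y": 0.0054,"z": 0,"rx": 0,"ry": 0,"rz": 0,"hand": 0},{"x": -0.0009,"y": 0.0054,"z": 0,"rx": 0,"ry": 0,"rz": 0,"hand": 0},{"x": -0.0009,"y": 0.0054,"z": 0,"rx": 0,"ry": 0,"rz": 0,"hand": 0},{"x": -0.0009,"y": 0.0054,"z": 0,"rx": 0,"ry": 0,"rz": 0,"hand": 0},{"x": -0.0006,"y": 0.0054,"z": 0,"rx": 0,"ry": 0,"rz": 0,"hand": 0},{"x": -0.0006,"y": 0.0054,"z": 0,"rx": 0,"ry": 0,"rz": 0,"hand": 0},{"x": -0.0005,"y": 0.0054,"z": 0,"rx": 0,"ry": 0,"rz": 0,"hand": 0},{"x": -0.0003,"y": 0.0054,"z": 0,"rx": 0,"ry": 0,"rz": 0,"hand": 0},{"x": -0.0003,"y": 0.0054,"z": 0,"rx": 0,"ry": 0,"rz": 0,"hand": 0},{"x": -0.0002,"y": 0.0055,"z": 0,"rx": 0,"ry": 0,"rz": 0,"hand": 0},{"x": 0,"y": 0,"z": 0,"rx": 0,"ry": 0,"rz": 0,"hand": 0},{"x": 0,"y": 0,"z": 0,"rx": 0,"ry": 0,"rz": 0,"hand": 0}]'

```text
time: 7.07
tcp_pos: [602.1, -94.5, 61.9]
ee_rot: [0.154, 0.988, 0.0, 0.001]
force: [-1.2, -0.6, 4.9]
opening: 0.0
grasp_force: 2.6
```

apply_moves --increments '[{"x": 0.0002,"y": 0.0054,"z": 0,"rx": 0,"ry": 0,"rz": 0,"hand": 0},{"x": 0.0003,"y": 0.0054,"z": 0,"rx": 0,"ry": 0,"rz": 0,"hand": 0},{"x": 0.0003,"y": 0.0054,"z": 0,"rx": 0,"ry": 0,"rz": 0,"hand": 0},{"x": 0.0005,"y": 0.0054,"z": 0,"rx": 0,"ry": 0,"rz": 0,"hand": 0},{"x": 0.0006,"y": 0.0054,"z": 0,"rx": 0,"ry": 0,"rz": 0,"hand": 0},{"x": 0.0007,"y": 0.0054,"z": 0,"rx": 0,"ry": 0,"rz": 0,"hand": 0},{"x": 0.0009,"y": 0.0054,"z": 0,"rx": 0,"ry": 0,"rz": 0,"hand": 0},{"x": 0.0009,"y": 0.0054,"z": 0,"rx": 0,"ry": 0,"rz": 0,"hand": 0},{"x": 0.001,"y": 0.0054,"z": 0,"rx": 0,"ry": 0,"rz": 0,"hand": 0},{"x": 0.001,"y": 0.0055,"z": 0,"rx": 0,"ry": 0,"rz": 0,"hand": 0},{"x": 0,"y": 0,"z": 0,"rx": 0,"ry": 0,"rz": 0,"hand": 0},{"x": 0,"y": 0,"z": 0,"rx": 0,"ry": 0,"rz": 0,"hand": 0}]'

```text
time: 8.07
tcp_pos: [612.3, -40.8, 61.8]
ee_rot: [0.154, 0.988, 0.0, 0.001]
force: [0.1, -0.7, 5.0]
opening: 0.1
grasp_force: 2.5
```

apply_moves --increments '[{"x": 0.0017,"y": 0.0051,"z": 0,"rx": 0,"ry": 0,"rz": 0,"hand": 0},{"x": 0.0018,"y": 0.0051,"z": 0,"rx": 0,"ry": 0,"rz": 0,"hand": 0},{"x": 0.0019,"y": 0.0051,"z": 0,"rx": 0,"ry": 0,"rz": 0,"hand": 0},{"x": 0.002,"y": 0.0051,"z": 0,"rx": 0,"ry": 0,"rz": 0,"hand": 0},{"x": 0.002,"y": 0.0051,"z": 0,"rx": 0,"ry": 0,"rz": 0,"hand": 0},{"x": 0.0021,"y": 0.0051,"z": 0,"rx": 0,"ry": 0,"rz": 0,"hand": 0},{"x": 0.0021,"y": 0.0051,"z": 0,"rx": 0,"ry": 0,"rz": 0,"hand": 0},{"x": 0.0022,"y": 0.0051,"z": 0,"rx": 0,"ry": 0,"rz": 0,"hand": 0},{"x": 0.0022,"y": 0.0051,"z": 0,"rx": 0,"ry": 0,"rz": 0,"hand": 0},{"x": 0.0022,"y": 0.0051,"z": 0,"rx": 0,"ry": 0,"rz": 0,"hand": 0},{"x": 0,"y": 0,"z": 0,"rx": 0,"ry": 0,"rz": 0,"hand": 0},{"x": 0,"y": 0,"z": 0,"rx": 0,"ry": 0,"rz": 0,"hand": 0},{"x": 0,"y": 0,"z": 0,"rx": 0,"ry": 0,"rz": 0,"hand": 0}]'

```text
time: 9.15
tcp_pos: [608.4, 14.2, 61.7]
ee_rot: [0.154, 0.988, 0.001, 0.0]
force: [-0.1, -0.2, 5.0]
opening: -0.4
grasp_force: 2.6
```

Run:
```python
from h import *
im=vision.snapshot('wrist');cv2.imwrite('pics/w3.png',im)
s=monitor.get_state();print(s['tcp_pos'],s['force'])
```

```text
[608.41775218  14.14486221  61.69408894] [-0.70075276  0.10571599  5.14950257]
```

View pics/w3.png

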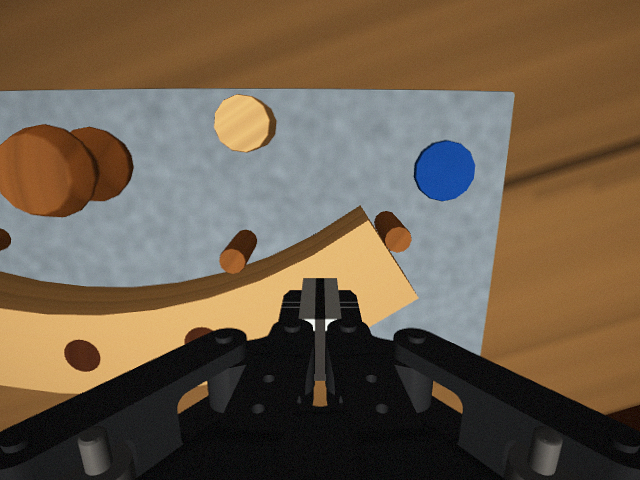

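The last plug is hidden under the fingertips at (320,290). The tip height of 61.7 mm is above the flat (60 mm), and the force is steady at about 5 N, so the fingertips are resting on the plug. The bystanders in view are undisturbed.

```bash
python3 -c "
from station import manip
print(manip.job_done())"
```

```text
the job is handed in; nothing more can be done
None
```

I ran the shut fingertips along all five plugs from the red end to the blue end at 3–5 N, and handed the job in with them resting on the last plug at about 5 N; no verdict came back.

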